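# Drop the spent ink cartridge through the spring flap

## Task

Put the spent ink cartridge lying on the ledge of the return box into the box, without picking it up, because it may leak. Push the spring flap down with one finger and, while that finger holds it open, push the cartridge over the lip with the other finger so that it drops inside; never slide it out onto the closed flap. Then let the flap close, and leave the carton, the pen cup and the stapler where they are.

Things in the scene. Friction and masses are not known exactly. Their poses are not given: they have to be found in the camera images.
- box: Fixed grey sheet-metal return box, 130 (x) x 310 (y) mm, flat top deck 160 mm above the desk. Origin: centre of its underside, at desk level; z up, y along its length from ledge to flap. Deck along y: ledge from -152 to +15 mm, mouth (92 mm wide) closed by the flap to +125, flat hinge end to +155 with hinge ears 3 mm proud. Hollow inside, floor 8 mm above the desk.
- lip (a point): Middle of the lip, the edge at deck height (160 mm) where the ledge ends and the mouth begins: x = 0, y = +15 mm in the box's frame. A rim 6 mm high and 3 mm thick borders the ledge on its other three sides (at y = -152 mm and x = +-62 mm) and runs on along both long sides of the mouth.
- flap: Black plastic flap, 89 (x) x 108 (y) x 3 mm, level and flush with the deck when closed. Origin: on its hinge line, 157 mm above the desk, at the far end of the mouth (y = +125 mm in the box's frame). The plate reaches from there along its own -y to the free edge, 2 mm short of the lip. Its axes are the box's when closed.
- flap_edge (a point): Middle of the flap's free edge, upper side.
- flap_hinge (a joint): Opening of the flap in rad: 0 closed, grows as the free edge swings down into the box, stop at 1.2. A spring always closes it: about 0.15 N m to start opening, 0.25 N m at 1 rad (2 to 6 N under a fingertip). The cartridge's weight does not open it.
- cartridge: Spent ink cartridge, about 60 g: a black plastic block lying flat on the ledge, 40 (x) x 50 (y) x 24 (z) mm with a pale label on top and a copper contact patch towards its +y end. Origin: centre of its underside. Its y is roughly along the box's y (within about 0.5 rad).
- cartridge_center (a point): Centre of the cartridge block, 12 mm above its underside.
- carton: Bystander: upright cardboard carton of a new cartridge, 50 x 80 x 95 mm high, loose on the desk behind the box. Origin: centre of its underside.
- pen_cup: Bystander: dark steel pen cup, 72 mm across, 95 mm high, pens to 142 mm, loose on the desk behind the box. Origin: centre of its underside.
- stapler: Bystander: grey stapler 34 x 130 x 50 mm high, loose on the desk in front of the box. Origin: centre of its underside, y along its length.
Not all that is in view belongs to the job. Several things have the shape of the cartridge; the one meant has the colours described above.

How it is judged:
By the outcome, as a careful person would: the job done as asked, in the order asked, and still so for the second after the job is handed in, with the robot touching nothing.
It also fails if it takes over 51 s, if anything falls off the work surface, if the arm or the gripper's body presses on something with over 40 N, if the wrist force passes 120 N, or if a joint passes its speed limit or range.

## Robot

A 6-joint arm with a two-finger parallel gripper is mounted at the origin on the work surface. World frame = base frame: x ahead of the robot, y to its left, z up, the work surface at z = 0. Lengths are in mm, angles in rad, forces in N, time in s.
With the tool pointing down it reaches from about 425 to 1125 mm from the base axis. Payload 14.9 kg.
Tool frame: the origin (TCP) lies on the centre line of the jaws, within the pads' length; the fingertips stand 11 mm ahead of it and the grasp point (between the pads) lies 8 mm behind it; z points along the fingers, y is the direction in which the jaws open and shut (so a half turn about z gives the same grasp; the last joint's range is limited). The gripper opens to 91 mm and grips with 3 to 60 N. Pads are 32 mm wide; open, the fingers measure 118 mm over their backs; the gripper's body (76 mm by 178 mm) begins 60 mm behind the grasp point.
Start: joints at [-1.171, 0.379, 1.734, -0, 1.028, -0.033], TCP at [293.587, -635.472, 224.932] pointing down, gripper open.
Joint ranges: [-2.77, 2.77], [-0.74, 2.19], [0, 2.66], [-1.06, 4.2], [0.31, 2.87], [-3.08, 3.08]. Speed limits (rad/s): [1.89, 1.89, 2.39, 3.14, 3.14, 3.14].

## Interface

Orientations are given as a unit quaternion [x, y, z, w].
In Python, from cell import r gives the robot as it stands.
- The arm moves only by the tool jog_arm, never from a script. Its argument "plan" is a list of rows, each a list of 3 entries, a list of its own where there are three numbers: the shift along the tool's x, y, z in cm, then the turn about the tool's z in degrees, then the closure, from -1 (fully open) to 1 (shut), so that 0 is half open. A call has 1 to 20 rows; each row shifts and turns the commanded pose from where the row before left it, along the tool's axes as they then stand; what a row does not reach is not made up. A row lasts 1/8 s, in which the tool goes at most 62.5 mm and 10.7 degrees, less where a joint would pass 70% of its speed; a pose out of reach is approached as far as the arm can. A call with a gripper value outside its range is refused whole. The fingers move at their own pace and stop on an object; "squeeze" is the grip in N (left out, the last holds). Time passes only in rows, so rows that do not move let the fingers close. It gives the time, the measured TCP pose, the force and the opening at its end, in the units of the state.
- r.observe(): the state, without advancing time (a new reading comes with each control period).
- r.read_camera(name): name is "scene" or "top" or "wrist"; returns (picture, depth): 420x560x3 uint8, red, green, blue; 420x560 float32, mm along the optical axis (not along the pixel's ray), 0 where there is no reading.
- r.camera_model(name): a dict with "intrinsics" (3x3 intrinsics, pixels), "R" (3x3) and "t" (3): a world point X has camera coordinates R X + t. Camera axes: x right, y down, z forward; pixel columns grow to the right and rows downward; lengths in mm; the calibration is good to about 2 mm. A picture is of the moment at which its call begins: read the wrist's pose just before it. camera_model takes no time and is no camera call; for the wrist camera it gives the pose at the moment of the call.
- r.sign_off(): hands the job in, once; it reports no verdict.
The state is a dict: "time_s": time; "joint_positions": joint angles; "qd": joint speeds; "tau": joint torques, N m; "ee_pos": TCP position; "tcp_rot": TCP orientation; "wrist_force": force on the tool from outside, world axes, zero at the start; "wrist_torque": the same for the moment, N m; "opening": finger opening in mm.
Only numpy, scipy, OpenCV 4.12 (cv2) and the standard library are available. Lean on these libraries where they do the work, as an engineer would, in place of code of your own. Each camera call takes 0.05 s, during which the arm holds its last target.

## Working session

There is one attempt and no reset: what is moved stays moved. The work goes in short steps, Python scripts to look and compute and a tool call to move; the robot and the scene stay as the last step left them, time stands still between calls to the robot, and variables do not carry over. Pictures are saved under pics/ and viewed, and the job is handed in when it is done.

Besides the shell and the picture viewer there is one more tool, called after "Call:" in YAML: its name, and indented under it one key for each argument. jog_arm: Moves the arm, as the interface text tells. Its arguments: {"type":"object","properties":{"plan":{"type":"array"},"squeeze":{"type":"number"}},"required":["plan"]}

```bash
ls; mkdir -p pics; python3 - <<'E'
from cell import r
import cv2,numpy as np
s=r.observe();print({k:np.round(v,3).tolist() for k,v in s.items()})
for n in("scene","top","wrist"):
    m=r.camera_model(n);print(n,np.round(m["intrinsics"],1).tolist(),np.round(m["R"],3).tolist(),np.round(m["t"],1).tolist())
    p,d=r.read_camera(n);cv2.imwrite(f"pics/{n}0.png",p[:,:,::-1]);np.save(f"pics/{n}0.npy",d)
E
```

```text
pics
{'time_s': 0.0, 'joint_positions': [-1.171, 0.379, 1.735, -0.0, 1.029, -0.033], 'qd': [-0.001, -0.001, 0.001, 0.002, 0.001, 0.0], 'tau': [-0.001, -76.371, -43.437, 0.065, 0.042, -0.0], 'ee_pos': [293.412, -635.111, 224.273], 'tcp_rot': [0.977, 0.215, -0.0, -0.001], 'wrist_force': [0.777, -1.31, -0.22], 'wrist_torque': [0.017, -0.045, -0.028], 'opening': 91.128}
scene [[457.7, 0.0, 275.9], [0.0, 457.7, 210.4], [0.0, 0.0, 1.0]] [[-0.962, 0.272, -0.006], [0.186, 0.642, -0.744], [-0.198, -0.717, -0.668]] [574.7, 12.7, 999.5]
top [[420.4, 0.0, 286.1], [0.0, 420.4, 206.0], [0.0, 0.0, 1.0]] [[-0.03, -1.0, -0.008], [-0.996, 0.03, -0.08], [0.081, 0.005, -0.997]] [-7.6, 618.4, 809.0]
wrist [[294.8, 0.0, 279.4], [0.0, 294.8, 209.1], [0.0, 0.0, 1.0]] [[0.42, -0.907, 0.0], [-0.882, -0.408, 0.234], [-0.212, -0.099, -0.972]] [-701.4, -26.4, 387.7]
```

View pics/scene0.png

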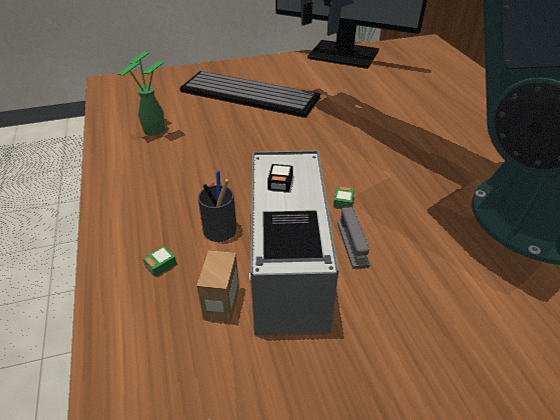

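View pics/top0.png

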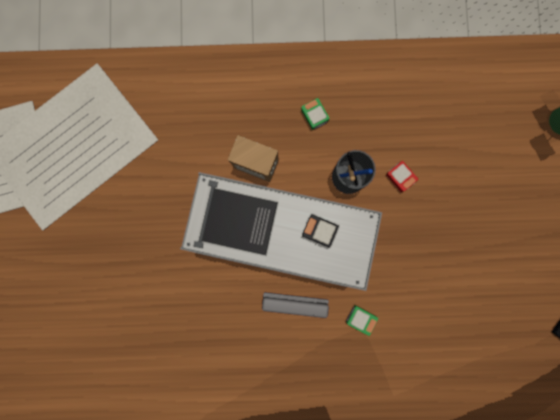

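View pics/wrist0.png

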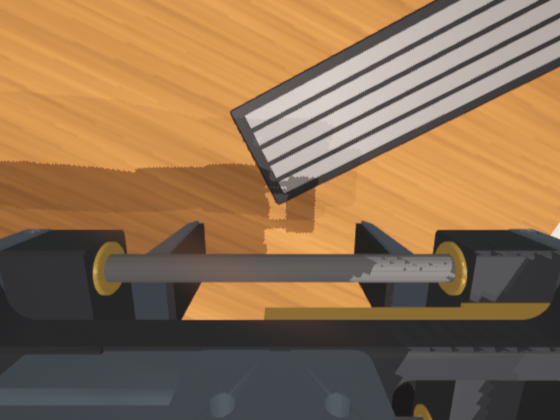

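The black block on the ledge, at top pixel (321,231), is the only one with the described colours (black, pale label, copper patch). The others are green at (315,113), green at (362,320) and red at (402,176), all on the desk. I'll confirm with an enlarged crop and measure.

```bash
cat > h.py <<'E'
import numpy as np,cv2
def cast(m,uv,z):
    K,R,t=[np.array(m[k],float) for k in("intrinsics","R","t")]
    uv=np.atleast_2d(uv).astype(float)
    d=(np.linalg.inv(K)@np.c_[uv,np.ones(len(uv))].T).T@R   # R^T d
    c=-R.T@t
    return c+d*((z-c[2])/d[:,2])[:,None]
def proj(m,X):
    K,R,t=[np.array(m[k],float) for k in("intrinsics","R","t")]
    p=(R@np.atleast_2d(X).T).T+t; p=(K@p.T).T; return p[:,:2]/p[:,2:]
E
python3 - <<'E'
from cell import r
from h import *
m=r.camera_model("top");p=cv2.imread("pics/top0.png");d=np.load("pics/top0.npy")
cv2.imwrite("pics/crop.png",cv2.resize(p[165:300,175:390],None,fx=3.6,fy=3.6,interpolation=cv2.INTER_CUBIC))
# height map
K,R,t=[np.array(m[k],float) for k in("intrinsics","R","t")]
v,u=np.mgrid[:420,:560]
X=np.stack([(u-K[0,2])/K[0,0]*d,(v-K[1,2])/K[1,1]*d,d],-1)-t
W=X@R
z=W[...,2]
deck=((z>150)&(z<192)&(d>0)).astype(np.uint8)
n,l,st,_=cv2.connectedComponentsWithStats(deck)
i=1+np.argmax(st[1:,4]);mask=(l==i).astype(np.uint8)
c=max(cv2.findContours(mask,cv2.RETR_EXTERNAL,cv2.CHAIN_APPROX_NONE)[0],key=cv2.contourArea)
Pw=cast(m,c[:,0],160)[:,:2]
rc=cv2.minAreaRect(Pw.astype(np.float32));print("deck",rc, "z med",np.median(z[mask>0]))
print("box px",cv2.boxPoints(cv2.minAreaRect(c)))
top=((z>176)&(z<192)&(mask>0)).astype(np.uint8)
n,l,st,ce=cv2.connectedComponentsWithStats(top);print(st[1:][st[1:,4]>40])
i=1+np.argmax(st[1:,4]);cm=(l==i).astype(np.uint8)
c=max(cv2.findContours(cm,cv2.RETR_EXTERNAL,cv2.CHAIN_APPROX_NONE)[0],key=cv2.contourArea)
print("cart",cv2.minAreaRect(cast(m,c[:,0],184)[:,:2].astype(np.float32)),np.median(z[cm>0]))
E
```

```text
deck ((566.0067138671875, -18.073287963867188), (312.0059509277344, 131.1841278076172), 75.78792572021484) z med 160.69878491238333
box px [[180.64706 249.58824]
 [197.96469 171.65883]
 [383.25882 212.83531]
 [365.9412  290.7647 ]]
[[302 214  38  34 796]]
cart ((563.6580200195312, -80.76795959472656), (50.87345504760742, 39.86881637573242), 64.99081420898438) 184.58404208237587
```

View pics/crop.png

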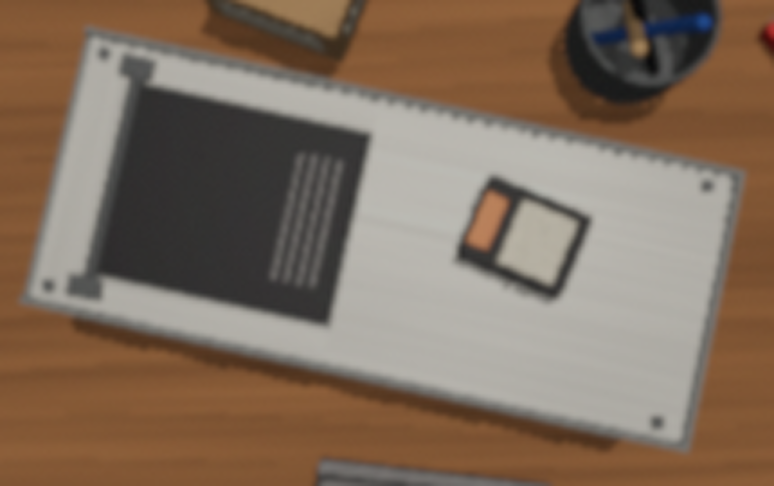

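The crop shows the black block with its pale label, and the copper patch towards the flap, so this is the right cartridge.

The tool points straight down, so both fingertips sit at the same height. To open the flap with one finger and push with the other, I need the tool tilted by about 20°. The only tilt available is at a reach limit, where an unreachable pose is only approached. Next I'll check where there is free space to try that.

```bash
python3 - <<'E'
from cell import r
from h import *
m=r.camera_model("scene");d=np.load("pics/scene0.npy")
K,R,t=[np.array(m[k],float) for k in("intrinsics","R","t")]
v,u=np.mgrid[:420,:560]
W=(np.stack([(u-K[0,2])/K[0,0]*d,(v-K[1,2])/K[1,1]*d,d],-1)-t)@R
for n,(a,b) in dict(monL=(278,15),monR=(418,22),monbase=(345,55),kbR=(310,100),kbL=(190,82),vase=(150,110),deskTL=(95,80),deskTR=(430,42),robot=(530,120)).items():
    print(n,W[b,a].round(0),d[b,a])
C=np.array([566,-18.1]);a=np.deg2rad(75.8);yb=np.array([np.cos(a),np.sin(a)]);xb=np.array([yb[1],-yb[0]])
for z in (0,):
  ok=(d>0)&(W[...,2]>15)&(abs(W[...,0])<1300)&(W[...,1]>100)
  print("tall stuff y>100:",ok.sum(),W[ok][::400].round(0).tolist()[:12])
# check box corner prediction in scene
pts=[np.r_[C+xb*x+yb*y,160] for x,y in((-65,-155),(65,-155),(65,155),(-65,155),(0,15),(0,125))]
print(proj(m,np.array(pts)).round(0).tolist())
p=cv2.imread("pics/scene0.png")
for q in proj(m,np.array(pts)): cv2.circle(p,tuple(int(i) for i in q.round()),2,(0,0,255),-1)
cv2.imwrite("pics/chk.png",cv2.resize(p[130:350,180:400],None,fx=2.7,fy=2.7))
E
```

```text
monL [  -23. -2156.  -278.] 2736.485
monR [ -74. -734.  159.] 1434.3717
monbase [  95. -886.   11.] 1608.6796
kbR [ 319. -609.   14.] 1364.4431
kbL [ 648. -818.   18.] 1445.8967
vase [ 780. -574.   73.] 1207.7589
deskTL [ 943. -965.   -2.] 1506.3987
deskTR [-267. -930.   -1.] 1719.7375
robot [228.  84. 326.] 676.88525
tall stuff y>100: 8011 [[220.0, 100.0, 385.0], [217.0, 106.0, 322.0], [212.0, 122.0, 301.0], [214.0, 110.0, 269.0], [206.0, 118.0, 250.0], [581.0, 106.0, 159.0], [579.0, 119.0, 159.0], [624.0, 116.0, 159.0], [559.0, 143.0, 160.0], [612.0, 134.0, 155.0], [663.0, 122.0, 146.0], [580.0, 143.0, 133.0]]
[[319.0, 151.0], [253.0, 153.0], [251.0, 273.0], [339.0, 271.0], [290.0, 209.0], [294.0, 257.0]]
```

View pics/chk.png

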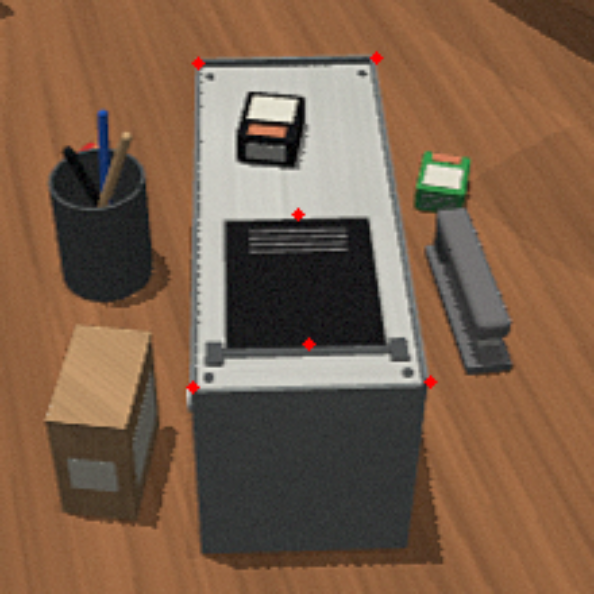

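Call:
jog_arm:
  plan:
    - [[0,0,-6],0,-1]
    - [[0,0,-6],0,-1]
    - [[0,0,-6],0,-1]
    - [[6.1,-0.27,-5],-5,-1]
    - [[6.1,-0.27,0],-5,-1]
    - [[6.1,-0.27,0],-5,-1]

```text
time_s: 0.9
ee_pos: [438.0, -542.6, 444.8]
tcp_rot: [0.94, 0.341, 0.0, 0.0]
wrist_force: [0.4, -0.6, -0.1]
opening: 91.0
```

Call:
jog_arm:
  plan:
    - [[6.1,-0.27,0],-5,-1]
    - [[6.1,-0.27,0],-5,-1]
    - [[6.1,-0.27,0],-5,-1]
    - [[6.1,-0.27,0],-5,-1]
    - [[6.1,-0.27,0],-5,-1]
    - [[6.1,-0.27,0],-5,-1]
    - [[6.1,-0.27,0],-5,-1]
    - [[6.1,-0.27,0],-5,-1]
    - [[6.1,-0.27,0],-5,-1]
    - [[6.1,-0.27,0],-5,-1]
    - [[6.1,-0.27,0],-5,-1]
    - [[6.1,-0.27,0],-5,-1]
    - [[6.1,-0.27,0],-5,-1]
    - [[6.1,-0.27,0],-5,-1]
    - [[6.1,-0.27,0],-5,-1]
    - [[6.1,-0.27,0],-5,-1]
    - [[6.1,-0.27,0],-5,-1]
    - [[6.1,-0.27,0],-5,-1]
    - [[6.1,-0.27,0],-5,-1]
    - [[6.1,-0.27,0],-5,-1]

```text
time_s: 3.4
ee_pos: [438.3, 530.0, 444.2]
tcp_rot: [0.342, 0.94, -0.0, -0.0]
wrist_force: [-0.2, 1.2, -0.4]
opening: 91.2
```

Call:
jog_arm:
  plan:
    - [[6.1,-0.27,0],-5,-1]
    - [[6.1,-0.27,0],-5,-1]
    - [[6.1,-0.27,0],-5,-1]
    - [[6.1,-0.27,0],-5,-1]
    - [[6.1,-0.27,0],-5,-1]
    - [[2.4,0,0],-2,-1]
    - [[0,-5,0],0,-1]
    - [[0,-5,0],0,-1]
    - [[0,-5,0],0,-1]
    - [[0,-5,0],0,-1]

```text
time_s: 4.65
ee_pos: [102.8, 479.3, 444.3]
tcp_rot: [0.115, 0.993, -0.0, 0.0]
wrist_force: [0.1, 0.4, 0.7]
opening: 91.2
```

Call:
jog_arm:
  plan:
    - [[0,-4,0],0,-1]
    - [[0,-3,0],0,-1]
    - [[0,-3,0],0,-1]
    - [[0,-2,0],0,-1]

```text
time_s: 5.15
ee_pos: [75.4, 362.9, 444.5]
tcp_rot: [0.115, 0.993, 0.0, 0.0]
wrist_force: [0.5, -0.0, 0.7]
opening: 91.1
```

```bash
cat > st.py <<'E'
from cell import r
import numpy as np
from scipy.spatial.transform import Rotation as Ro
s=r.observe();print(np.round(s["time_s"],2),np.round(s["joint_positions"],3),np.round(s["ee_pos"],1),"F",np.round(s["wrist_force"],1),"op",np.round(s["opening"],1))
print(Ro.from_quat(s["tcp_rot"]).as_matrix().round(3).tolist())
E
python3 st.py
```

```text
5.15 [ 1.303 -0.418  2.119 -0.     1.441 -0.036] [ 75.4 362.9 444.5] F [ 0.5 -0.   0.7] op 91.1
[[-0.973, 0.229, 0.0], [0.229, 0.973, 0.0], [-0.0, 0.0, -1.0]]
```

Call:
jog_arm:
  plan:
    - [[0,-2,0],0,-1]
    - [[0,-2,0],0,-1]
    - [[0,-2,0],0,-1]
    - [[0,-1,0],0,-1]

```text
time_s: 5.65
ee_pos: [59.4, 295.3, 444.6]
tcp_rot: [0.115, 0.993, 0.0, 0.0]
wrist_force: [0.3, -0.0, -0.5]
opening: 91.1
```

```bash
python3 st.py
```

```text
5.65 [ 1.295 -0.576  2.207 -0.     1.51  -0.045] [ 59.4 295.3 444.6] F [ 0.3 -0.  -0.5] op 91.1
[[-0.973, 0.229, 0.0], [0.229, 0.973, 0.001], [-0.0, 0.001, -1.0]]
```

```bash
python3 - <<'E'
from cell import r
import cv2
for n in("scene","wrist"):
    p,d=r.read_camera(n);cv2.imwrite(f"pics/{n}1.png",p[:,:,::-1])
E
```

```text
(no output)
```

View pics/scene1.png

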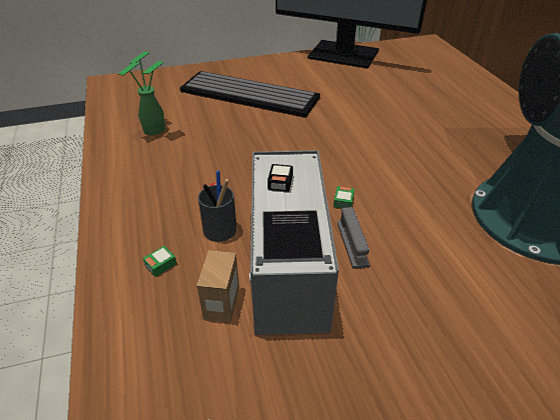

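View pics/wrist1.png

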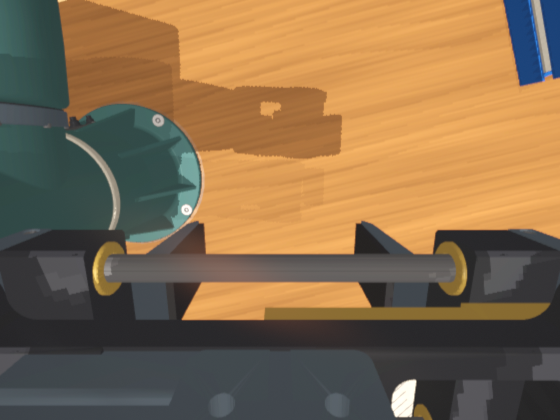

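The scene view shows the arm clear of everything. In the wrist view the robot base is at about (130,170), next to the left finger. I'll turn the gripper 90° so its narrow side faces the base, then move inward in small steps.

Call:
jog_arm:
  plan:
    - [[0,0,0],10,-1]
    - [[0,0,0],10,-1]
    - [[0,0,0],10,-1]
    - [[0,0,0],10,-1]
    - [[0,0,0],10,-1]
    - [[0,0,0],10,-1]
    - [[0,0,0],10,-1]
    - [[0,0,0],10,-1]
    - [[0,0,0],10,-1]

```text
time_s: 6.88
ee_pos: [59.5, 296.5, 444.5]
tcp_rot: [0.786, 0.619, -0.0, 0.0]
wrist_force: [-0.4, 0.9, 0.3]
opening: 91.3
```

```bash
python3 st.py
```

```text
6.88 [ 1.296 -0.573  2.206 -0.     1.509  1.532] [ 59.5 296.5 444.5] F [-0.4  0.9  0.3] op 91.3
[[0.234, 0.972, -0.0], [0.972, -0.234, -0.0], [-0.0, 0.0, -1.0]]
```

Call:
jog_arm:
  plan:
    - [[-1.5,0,0],0,-1]
    - [[-1.5,0,0],0,-1]
    - [[-1,0,0],0,-1]
    - [[-1,0,0],0,-1]

```text
time_s: 7.38
ee_pos: [47.7, 246.6, 444.6]
tcp_rot: [0.783, 0.622, 0.0, -0.0]
wrist_force: [-1.0, -0.1, -0.2]
opening: 91.1
```

```bash
python3 st.py
```

```text
7.38 [ 1.287 -0.699  2.263  0.     1.577  1.516] [ 47.7 246.6 444.6] F [-1.  -0.1 -0.2] op 91.1
[[0.227, 0.974, 0.0], [0.974, -0.227, 0.001], [0.001, 0.0, -1.0]]
```

Call:
jog_arm:
  plan:
    - [[-1,0,0],0,-1]
    - [[-1,0,0],0,-1]
    - [[-1,0,0],0,-1]
    - [[-1,0,0],0,-1]

```text
time_s: 7.88
ee_pos: [42.3, 227.6, 444.0]
tcp_rot: [0.784, 0.621, -0.005, 0.005]
wrist_force: [0.0, -0.3, -0.0]
opening: 91.1
```

```bash
python3 st.py
```

```text
7.88 [ 1.288e+00 -7.390e-01  2.280e+00 -1.000e-03  1.614e+00  1.518e+00] [ 42.3 227.6 444. ] F [ 0.  -0.3 -0. ] op 91.1
[[0.228, 0.974, -0.002], [0.973, -0.228, -0.013], [-0.014, 0.001, -1.0]]
```

At the limit the wrist tilts as hoped, tips inward (towards the box's -y). I'll continue.

Call:
jog_arm:
  plan:
    - [[-2,0,0],0,-1]
    - [[-2,0,0],0,-1]
    - [[-2,0,0],0,-1]
    - [[-2,0,0],0,-1]

```text
time_s: 8.38
ee_pos: [35.5, 216.3, 443.7]
tcp_rot: [0.783, 0.621, -0.023, 0.02]
wrist_force: [-0.1, -0.4, 0.7]
opening: 91.1
```

```bash
python3 st.py
```

```text
8.38 [ 1.308 -0.739  2.281 -0.005  1.661  1.538] [ 35.5 216.3 443.7] F [-0.1 -0.4  0.7] op 91.1
[[0.228, 0.974, -0.011], [0.972, -0.228, -0.061], [-0.062, 0.003, -0.998]]
```

Call:
jog_arm:
  plan:
    - [[-6,0,0],0,-1]
    - [[-6,0,0],0,-1]
    - [[-6,0,0],0,-1]

```text
time_s: 8.75
ee_pos: [10.5, 191.9, 456.3]
tcp_rot: [0.781, 0.619, -0.06, 0.059]
wrist_force: [-0.7, 0.7, -0.4]
opening: 90.9
```

```bash
python3 st.py
```

```text
8.75 [ 1.403 -0.739  2.266 -0.006  1.783  1.633] [ 10.5 191.9 456.3] F [-0.7  0.7 -0.4] op 90.9
[[0.227, 0.974, -0.022], [0.96, -0.227, -0.166], [-0.167, 0.017, -0.986]]
```

Call:
jog_arm:
  plan:
    - [[-5,3,0],0,-1]
    - [[-5,3,0],0,-1]

```text
time_s: 9.0
ee_pos: [68.6, 165.1, 475.0]
tcp_rot: [0.778, 0.618, -0.084, 0.076]
wrist_force: [-0.2, 0.5, -0.4]
opening: 91.0
```

```bash
python3 st.py
```

```text
9.0 [ 1.133 -0.739  2.24  -0.063  1.858  1.349] [ 68.6 165.1 475. ] F [-0.2  0.5 -0.4] op 91.0
[[0.221, 0.975, -0.037], [0.949, -0.224, -0.221], [-0.224, 0.014, -0.975]]
```

Call:
jog_arm:
  plan:
    - [[-5,-0.8,0],0,-1]
    - [[-5,-0.8,0],0,-1]

```text
time_s: 9.25
ee_pos: [56.6, 153.9, 500.8]
tcp_rot: [0.777, 0.613, -0.107, 0.091]
wrist_force: [-0.5, -0.0, 0.3]
opening: 90.9
```

```bash
python3 st.py
```

```text
9.25 [ 1.165 -0.739  2.203 -0.061  1.953  1.385] [ 56.6 153.9 500.8] F [-0.5 -0.   0.3] op 90.9
[[0.224, 0.973, -0.055], [0.934, -0.231, -0.273], [-0.278, 0.009, -0.961]]
```

Call:
jog_arm:
  plan:
    - [[-5,0.3,0],0,-1]
    - [[-5,-0.2,0],0,-1]
    - [[-2,-0.3,0],0,-1]

```text
time_s: 9.62
ee_pos: [61.1, 133.8, 544.3]
tcp_rot: [0.773, 0.611, -0.133, 0.106]
wrist_force: [-0.2, 0.7, -0.2]
opening: 90.9
```

```bash
python3 st.py
```

```text
9.62 [ 1.116 -0.739  2.139 -0.086  2.074  1.321] [ 61.1 133.8 544.3] F [-0.2  0.7 -0.2] op 90.9
[[0.219, 0.973, -0.076], [0.917, -0.231, -0.326], [-0.335, 0.002, -0.942]]
```

Call:
jog_arm:
  plan:
    - [[5.6,0,-2],0,-1]
    - [[5.6,0,-2],0,-1]
    - [[5.6,0,-2],0,-1]
    - [[5.6,0,-2],0,-1]
    - [[5.6,0,-2],0,-1]
    - [[0,0,0],-10,-1]
    - [[0,0,0],-10,-1]
    - [[0,0,0],-10,-1]
    - [[0,0,0],-10,-1]
    - [[0,0,0],-10,-1]
    - [[0,0,0],-10,-1]
    - [[0,0,0],-10,-1]
    - [[0,0,0],-10,-1]
    - [[0,0,0],-10,-1]

```text
time_s: 11.38
ee_pos: [129.2, 423.3, 543.7]
tcp_rot: [0.112, 0.979, -0.169, -0.019]
wrist_force: [0.3, 1.0, 0.2]
opening: 91.1
```

```bash
python3 st.py
```

```text
11.38 [ 1.242 -0.131  1.762 -0.036  1.851 -0.106] [129.2 423.3 543.7] F [0.3 1.  0.2] op 91.1
[[-0.974, 0.212, -0.076], [0.225, 0.918, -0.327], [-0.0, -0.336, -0.942]]
```

```bash
cat > g.py <<'E'
import numpy as np
from scipy.spatial.transform import Rotation as Ro
C=np.array([566,-18.1]);a=np.deg2rad(75.8);yb=np.array([np.cos(a),np.sin(a)]);xb=np.array([yb[1],-yb[0]])
A_OUT=[0,59,11];A_IN=[0,45.5,11];B_IN=[0,-45.5,11];B_OUT=[0,-59,11]
def w(p): return np.r_[C+xb*p[0]+yb*p[1],p[2]]
def b(X): d=np.array(X[:2])-C; return np.array([d@xb,d@yb,X[2]]).round(1)
def move(s,pt,tgt):
    R=Ro.from_quat(s["tcp_rot"]).as_matrix()
    return (R.T@(w(tgt)-np.array(s["ee_pos"])-R@np.array(pt)))/10
def show(s):
    R=Ro.from_quat(s["tcp_rot"]).as_matrix();e=np.array(s["ee_pos"])
    print(round(s["time_s"],2),"Ain",b(e+R@A_IN),"Aout",b(e+R@A_OUT),"Bin",b(e+R@B_IN),"Bout",b(e+R@B_OUT),"body",b(e+R@[0,89,-68]),"F",np.round(s["wrist_force"],1))
    print("yaw off",np.rad2deg(np.arctan2(R[:2,1]@xb,R[:2,1]@yb)).round(2),"xtool z",R[2,0].round(3), "1cm up in tool:",(R.T@[0,0,1]).round(3),"1cm +yb:",(R.T@np.r_[yb,0]).round(3),"1cm +xb",(R.T@np.r_[xb,0]).round(3))
E
python3 - <<'E'
from cell import r
from g import *
s=r.observe();show(s)
print(move(s,A_OUT,[15,-112,300]).round(2))
E
```

```text
11.38 Ain [-532.6  360.   518.1] Aout [-532.8  372.7  513.6] Bin [-530.8  274.2  548.6] Bout [-530.5  261.5  553.1] body [-534.   427.4  577.9] F [0.3 1.  0.2]
yaw off -1.18 xtool z -0.0 1cm up in tool: [-0.    -0.336 -0.942] 1cm +yb: [-0.021  0.942 -0.335] 1cm +xb [-1.    -0.019  0.007]
[-53.77 -39.55  36.76]
```

Call:
jog_arm:
  plan:
    - [[-3.84,-2.83,2.62],0,-1]
    - [[-3.84,-2.83,2.62],0,-1]
    - [[-3.84,-2.83,2.62],0,-1]
    - [[-3.84,-2.83,2.62],0,-1]
    - [[-3.84,-2.83,2.62],0,-1]
    - [[-3.84,-2.83,2.62],0,-1]
    - [[-3.84,-2.83,2.62],0,-1]
    - [[-3.84,-2.83,2.62],0,-1]
    - [[-3.84,-2.83,2.62],0,-1]
    - [[-3.84,-2.83,2.62],0,-1]
    - [[-3.84,-2.83,2.62],0,-1]
    - [[-3.84,-2.83,2.62],0,-1]
    - [[-3.84,-2.83,2.62],0,-1]
    - [[-3.84,-2.83,2.62],0,-1]

```text
time_s: 13.12
ee_pos: [539.7, -184.3, 331.1]
tcp_rot: [0.115, 0.979, -0.168, -0.019]
wrist_force: [0.9, -0.4, 0.7]
opening: 91.3
```

```bash
python3 - <<'E'
from cell import r
from g import *
import cv2
s=r.observe();show(s);print(np.round(s["joint_positions"],2))
print(move(s,A_OUT,[15,-112,165]).round(2))
p,d=r.read_camera("scene");cv2.imwrite("pics/scene2.png",p[:,:,::-1])
E
```

```text
13.12 Ain [  14.8 -128.4  305.5] Aout [  14.6 -115.7  301. ] Bin [  16.  -214.2  335.9] Bout [  16.2 -226.9  340.4] body [ 13.7 -61.  365.4] F [ 0.9 -0.4  0.7]
yaw off -0.81 xtool z -0.002 1cm up in tool: [-0.002 -0.334 -0.943] 1cm +yb: [-0.015  0.942 -0.334] 1cm +xb [-1.    -0.013  0.006]
[-0.22  0.07  1.94 -0.37  1.16 -1.4 ]
[-0.03  4.89 12.69]
```

View pics/scene2.png

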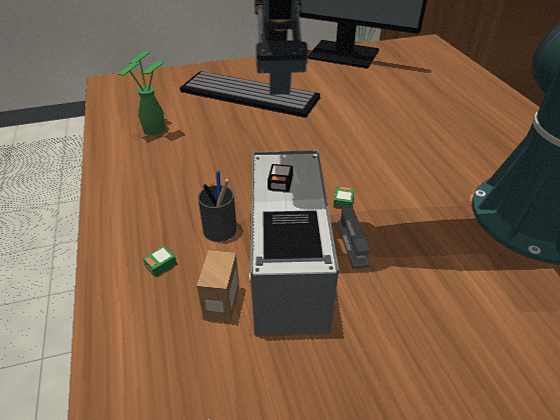

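The gripper hangs over the ledge's far end, at about (285,75), with the lower finger in front. I'll lower it behind the cartridge.

Call:
jog_arm:
  plan:
    - [[0,1.6,4.2],0,-1]
    - [[0,1.6,4.2],0,-1]
    - [[0,1.0,2.8],0,-1]
    - [[0,0.35,1.0],0,-1]
    - [[0,0,0],0,-1]

```text
time_s: 13.8
ee_pos: [539.7, -181.2, 201.8]
tcp_rot: [0.115, 0.979, -0.169, -0.019]
wrist_force: [-0.1, -0.2, 0.4]
opening: 91.1
```

```bash
cat > look.py <<'E'
from cell import r
from g import *
import cv2,sys
s=r.observe();show(s)
p,d=r.read_camera("scene");p=p[:,:,::-1]
cv2.imwrite("pics/%s.png"%sys.argv[1],cv2.resize(p[60:340,180:400],None,fx=2.1,fy=2.1,interpolation=cv2.INTER_CUBIC))
E
python3 look.py s3
```

```text
13.8 Ain [  14.  -125.3  176.2] Aout [  13.8 -112.6  171.7] Bin [  15.2 -211.1  206.6] Bout [  15.4 -223.8  211.1] body [ 12.9 -57.9 236.1] F [-0.1 -0.2  0.4]
yaw off -0.84 xtool z -0.001 1cm up in tool: [-0.001 -0.334 -0.942] 1cm +yb: [-0.015  0.942 -0.334] 1cm +xb [-1.    -0.014  0.006]
```

View pics/s3.png

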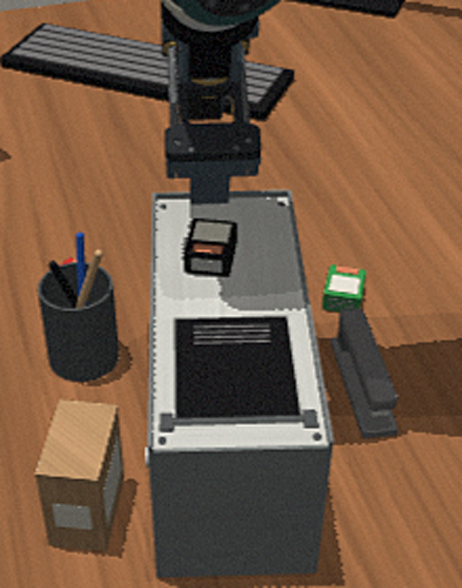

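```bash
python3 - <<'E'
from cell import r
from g import *
s=r.observe();m=r.camera_model("scene");p,d=r.read_camera("scene")
K,R,t=[np.array(m[k],float) for k in("intrinsics","R","t")]
v,u=np.mgrid[:420,:560]
W=(np.stack([(u-K[0,2])/K[0,0]*d,(v-K[1,2])/K[1,1]*d,d],-1)-t)@R
T=Ro.from_quat(s["tcp_rot"]).as_matrix()
L=(W-s["ee_pos"])@T
ok=(d>0)&(abs(L[...,0])<45)&(abs(L[...,1])<100)&(L[...,2]>-110)&(L[...,2]<14)&(W[...,2]>166)
P=L[ok]
for z0 in range(-110,15,6):
    q=P[(P[:,2]>=z0)&(P[:,2]<z0+6)]
    q=q[q[:,1]>0]
    if len(q)>2: print(z0,len(q),"x",q[:,0].min().round(),q[:,0].max().round(),"y",np.percentile(q[:,1],[5,50,95]).round())
E
```

```text
-110 436 x -38.0 37.0 y [14. 70. 90.]
-104 118 x -38.0 36.0 y [10. 88. 90.]
-98 99 x -39.0 36.0 y [86. 88. 89.]
-92 34 x -34.0 37.0 y [ 5. 23. 88.]
-86 166 x -37.0 36.0 y [ 3. 33. 83.]
-80 94 x -37.0 36.0 y [81. 82. 83.]
-74 78 x -37.0 37.0 y [80. 82. 83.]
-68 4 x -37.0 32.0 y [80. 80. 81.]
-44 5 x -11.0 9.0 y [60. 60. 61.]
-38 33 x -18.0 15.0 y [57. 59. 60.]
-32 31 x -18.0 15.0 y [57. 58. 60.]
-26 32 x -18.0 15.0 y [56. 58. 59.]
-20 80 x -19.0 19.0 y [56. 93. 99.]
-14 95 x -18.0 21.0 y [56. 87. 95.]
-8 35 x -18.0 21.0 y [55. 56. 69.]
-2 29 x -18.0 22.0 y [55. 56. 81.]
4 17 x -18.0 15.0 y [54. 55. 56.]
```

The gripper body ends 79 mm from the fingertips, so the hinge end has clearance. Now I'll nudge the cartridge forward on the ledge only, stopping short of the lip, so that the second finger can reach it later.

Call:
jog_arm:
  plan:
    - [[0,0.24,0.66],0,-1]
    - [[0,0.85,-0.3],0,-1]
    - [[0,0.85,-0.3],0,-1]
    - [[0,0.85,-0.3],0,-1]
    - [[0,0.85,-0.3],0,-1]
    - [[0,0.85,-0.3],0,-1]
    - [[0,0.6,-0.21],0,-1]
    - [[0,0,0],0,-1]

```text
time_s: 14.9
ee_pos: [551.7, -131.0, 194.6]
tcp_rot: [0.114, 0.979, -0.169, -0.019]
wrist_force: [0.6, 0.0, 0.1]
opening: 90.9
```

```bash
python3 look.py s4
```

```text
14.9 Ain [ 13.3 -73.8 169. ] Aout [ 13.1 -61.1 164.5] Bin [  14.5 -159.5  199.5] Bout [  14.7 -172.3  204. ] body [ 12.1  -6.4 229. ] F [0.6 0.  0.1]
yaw off -0.85 xtool z -0.002 1cm up in tool: [-0.002 -0.334 -0.942] 1cm +yb: [-0.016  0.942 -0.334] 1cm +xb [-1.    -0.014  0.007]
```

View pics/s4.png

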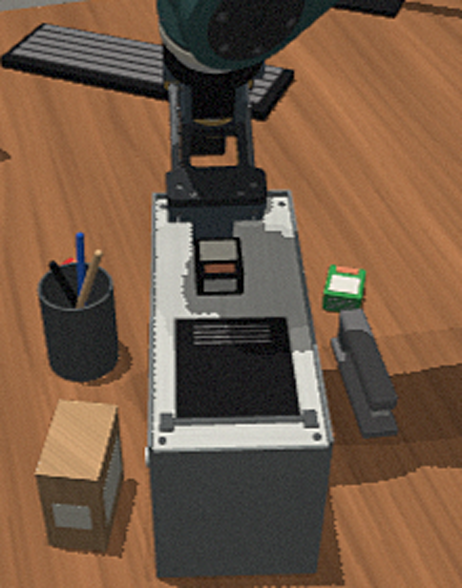

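The cartridge, at about (219,265) in the crop, is now square to the box and still fully on the ledge. I'll back off, lift, and measure it again.

Call:
jog_arm:
  plan:
    - [[0,-0.6,0.2],0,-1]
    - [[0,-1.9,-5.2],0,-1]
    - [[0,-1.0,-2.8],0,-1]
    - [[0,0,0],0,-1]

```text
time_s: 15.45
ee_pos: [550.7, -138.8, 282.2]
tcp_rot: [0.115, 0.979, -0.169, -0.017]
wrist_force: [-0.8, 0.3, -0.8]
opening: 91.2
```

```bash
cat > cart.py <<'E'
from cell import r
from g import *
import sys,cv2
s=r.observe();show(s);T=Ro.from_quat(s["tcp_rot"]).as_matrix()
for n in sys.argv[1:]:
    m=r.camera_model(n);p,d=r.read_camera(n)
    cv2.imwrite(f"pics/c_{n}_{s['time_s']:.2f}.png",p[:,:,::-1])
    K,R,t=[np.array(m[k],float) for k in("intrinsics","R","t")]
    v,u=np.mgrid[:420,:560]
    W=(np.stack([(u-K[0,2])/K[0,0]*d,(v-K[1,2])/K[1,1]*d,d],-1)-t)@R
    B=np.stack([(W[...,:2]-C)@xb,(W[...,:2]-C)@yb,W[...,2]],-1)
    ok=(d>0)&(abs(B[...,0])<55)&(B[...,1]>-140)&(B[...,1]<110)&(B[...,2]>180)&(B[...,2]<189)
    L=(W-s["ee_pos"])@T; ok&=~((abs(L[...,1])<65)&(abs(L[...,0])<25)&(L[...,2]<16))
    q=B[ok]; print(n,len(q),np.percentile(q,[1,50,99],axis=0).round(1).tolist() if len(q) else "")
    if len(q)>10: print(cv2.minAreaRect(q[:,:2].astype(np.float32)))
    fl=(d>0)&(abs(B[...,0])<40)&(B[...,1]>15)&(B[...,1]<120)&(B[...,2]<158.)&(B[...,2]>0)
    print("pts below deck in mouth",fl.sum())
E
python3 cart.py scene top
```

```text
15.45 Ain [ 14.4 -81.6 256.7] Aout [ 14.2 -68.9 252.1] Bin [  15.4 -167.4  287.1] Bout [  15.6 -180.1  291.6] body [ 13.  -14.2 316.6] F [-0.8  0.3 -0.8]
yaw off -0.71 xtool z -0.006 1cm up in tool: [-0.006 -0.334 -0.943] 1cm +yb: [-0.014  0.942 -0.334] 1cm +xb [-1.    -0.012  0.01 ]
scene 436 [[-9.3, -54.8, 180.5], [9.9, -27.3, 184.2], [29.7, -4.9, 186.5]]
((10.185503959655762, -29.827970504760742), (39.81240463256836, 51.75919723510742), 1.0013329982757568)
pts below deck in mouth 28
top 0 
pts below deck in mouth 20
```

```bash
python3 - <<'E'
from cell import r
from g import *
s=r.observe();print(move(s,B_IN,[10.8,-65,163]).round(2))
E
```

```text
[ 0.2  13.7   8.01]
```

Call:
jog_arm:
  plan:
    - [[0.1,4.5,0],0,-1]
    - [[0.1,4.6,0],0,-1]
    - [[0,4.6,0],0,-1]
    - [[0,0,2],0,-1]
    - [[0,0,2],0,-1]
    - [[0,0,0],0,-1]

```text
time_s: 16.3
ee_pos: [573.2, -26.5, 194.4]
tcp_rot: [0.115, 0.979, -0.169, -0.021]
wrist_force: [-0.1, -0.4, 0.4]
opening: 91.4
```

```bash
python3 look.py s5; python3 - <<'E'
from cell import r
from g import *
s=r.observe();print(move(s,B_IN,[10.8,-65,163]).round(2))
E
```

```text
16.3 Ain [  8.5  32.8 168.7] Aout [  8.3  45.6 164.2] Bin [  9.7 -52.9 199.3] Bout [  9.8 -65.6 203.8] body [  7.6 100.3 228.6] F [-0.1 -0.4  0.4]
yaw off -0.8 xtool z 0.001 1cm up in tool: [ 0.001 -0.335 -0.942] 1cm +yb: [-0.013  0.942 -0.335] 1cm +xb [-1.    -0.013  0.003]
[-0.02  0.07  3.95]
```

View pics/s5.png

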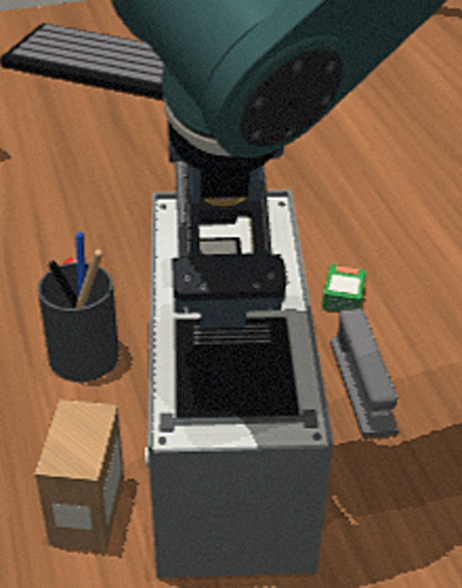

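The front finger is just above the flap's free edge, at about (235,320), and the other is above and behind the cartridge. Now I'll press down.

Call:
jog_arm:
  plan:
    - [[0,0,1],0,-1]
    - [[0,0,1],0,-1]
    - [[0,0,1],0,-1]
    - [[0,0,0.9],0,-1]
    - [[0,0,0],0,-1]

```text
time_s: 16.98
ee_pos: [571.3, -38.2, 158.9]
tcp_rot: [0.115, 0.979, -0.169, -0.019]
wrist_force: [-1.1, -1.1, 1.9]
opening: 91.1
```

```bash
python3 look.py s6
```

```text
16.98 Ain [  9.5  21.  133.3] Aout [  9.3  33.7 128.8] Bin [ 10.7 -64.7 163.8] Bout [ 10.9 -77.4 168.3] body [  8.5  88.5 193.1] F [-1.1 -1.1  1.9]
yaw off -0.84 xtool z -0.001 1cm up in tool: [-0.001 -0.335 -0.942] 1cm +yb: [-0.015  0.942 -0.335] 1cm +xb [-1.    -0.014  0.006]
```

View pics/s6.png

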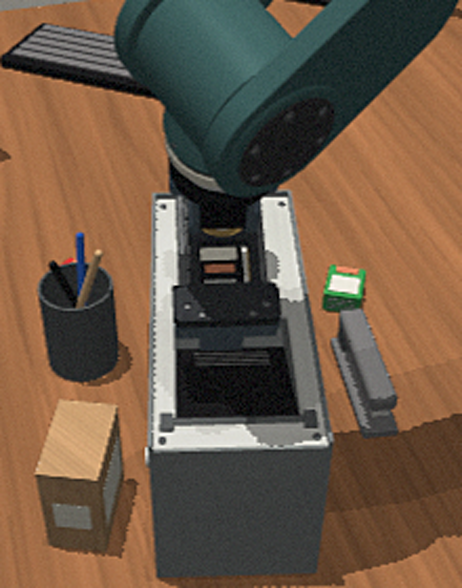

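The flap is open: its free edge is inside the box and the upward force is 1.9 N. The cartridge is still on the ledge between the fingers, so I'll push forward.

Call:
jog_arm:
  plan:
    - [[0,0.75,-0.27],0,-1]
    - [[0,0.75,-0.27],0,-1]
    - [[0,0.75,-0.27],0,-1]
    - [[0,0.75,-0.27],0,-1]
    - [[0,0.75,-0.27],0,-1]
    - [[0,0,0],0,-1]

```text
time_s: 17.77
ee_pos: [581.3, 1.7, 159.9]
tcp_rot: [0.114, 0.979, -0.168, -0.018]
wrist_force: [0.3, 0.7, 3.4]
opening: 91.4
```

```bash
python3 look.py s7
```

```text
17.77 Ain [  9.4  62.2 134.3] Aout [  9.2  74.9 129.8] Bin [ 10.7 -23.6 164.7] Bout [ 10.9 -36.3 169.2] body [  8.2 129.6 194.3] F [0.3 0.7 3.4]
yaw off -0.84 xtool z -0.002 1cm up in tool: [-0.002 -0.334 -0.943] 1cm +yb: [-0.015  0.943 -0.334] 1cm +xb [-1.    -0.014  0.007]
```

View pics/s7.png

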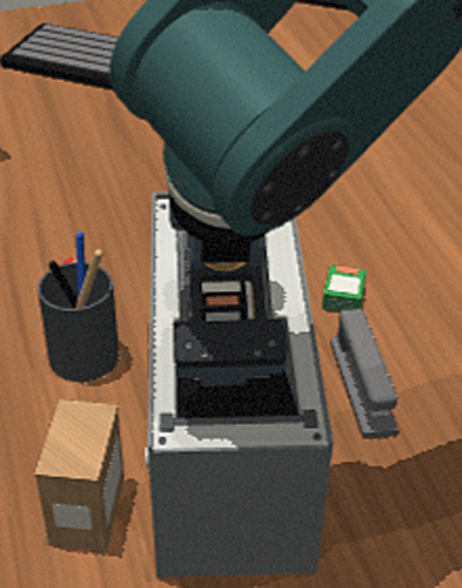

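The cartridge, at about (222,300), is overhanging the lip with the flap held well down. I'll keep pushing.

Call:
jog_arm:
  plan:
    - [[0,0.57,-0.15],0,-1]
    - [[0,0.57,-0.18],0,-1]
    - [[0,0.57,-0.2],0,-1]
    - [[0,0.57,-0.2],0,-1]
    - [[0,0,0],0,-1]

```text
time_s: 18.45
ee_pos: [587.0, 24.0, 159.5]
tcp_rot: [0.115, 0.979, -0.169, -0.018]
wrist_force: [1.5, -3.2, 2.1]
opening: 91.1
```

```bash
python3 look.py s8; python3 - <<'E'
from cell import r
import cv2
p,d=r.read_camera("wrist");cv2.imwrite("pics/w8.png",p[:,:,::-1])
E
```

```text
18.45 Ain [  9.5  85.1 133.9] Aout [  9.3  97.8 129.4] Bin [ 10.7  -0.6 164.4] Bout [ 10.9 -13.3 168.9] body [  8.3 152.6 193.8] F [ 1.5 -3.2  2.1]
yaw off -0.79 xtool z -0.003 1cm up in tool: [-0.003 -0.335 -0.942] 1cm +yb: [-0.015  0.942 -0.335] 1cm +xb [-1.    -0.013  0.008]
```

View pics/s8.png

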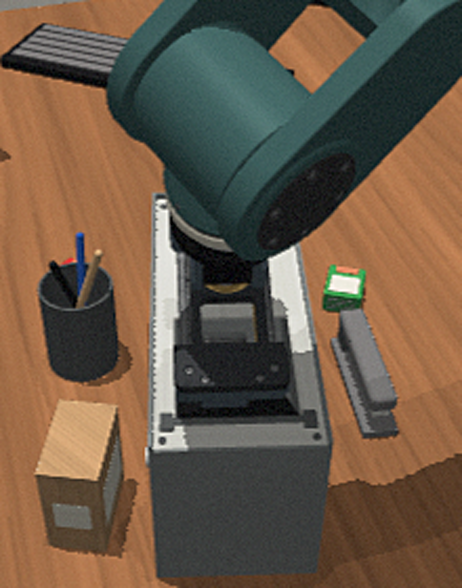

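View pics/w8.png

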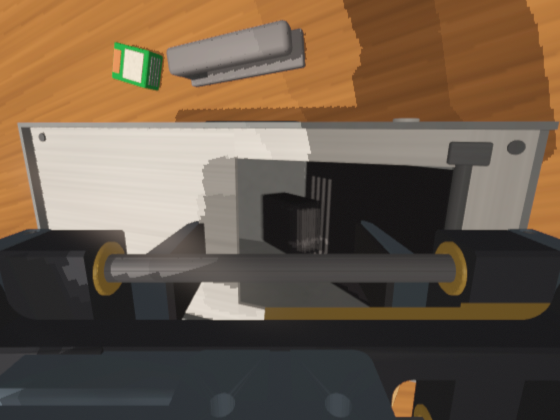

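The wrist view shows the cartridge gone from the ledge. A dark block is in the mouth at about (295,215). I'll check its height.

```bash
cat > wd.py <<'E'
from cell import r
from g import *
import cv2,sys
m=r.camera_model("wrist");p,d=r.read_camera("wrist")
K,R,t=[np.array(m[k],float) for k in("intrinsics","R","t")]
v,u=np.mgrid[:420,:560]
W=(np.stack([(u-K[0,2])/K[0,0]*d,(v-K[1,2])/K[1,1]*d,d],-1)-t)@R
B=np.stack([(W[...,:2]-C)@xb,(W[...,:2]-C)@yb,W[...,2]],-1)
for b_ in range(165,255,10): print(b_,[tuple(B[b_,a].round().astype(int).tolist()) for a in range(225,360,15)])
q=cv2.convertScaleAbs(p[140:260,180:400,::-1],alpha=2.5)
cv2.imwrite("pics/%s.png"%sys.argv[1],cv2.resize(q,None,fx=3,fy=3,interpolation=cv2.INTER_CUBIC))
E
python3 wd.py w8b
```

```text
165 [(-39, 11, 158), (-23, -56, 8), (-24, -38, 8), (-25, -20, 7), (-25, -3, 8), (-26, 14, 7), (-36, 50, 99), (-37, 63, 110), (-38, 74, 117)]
175 [(-34, 11, 159), (-12, -57, 7), (-13, -38, 8), (-14, -20, 7), (-15, -2, 8), (-15, 14, 6), (-29, 51, 102), (-31, 63, 109), (-32, 74, 119)]
185 [(-28, 11, 159), (0, -58, 6), (-1, -38, 7), (-2, -20, 7), (-4, -2, 9), (-5, 15, 8), (-22, 51, 100), (-24, 64, 110), (-26, 75, 119)]
195 [(-22, 11, 160), (12, -57, 7), (-10, 3, 100), (-10, 14, 96), (7, -2, 8), (6, 15, 7), (-14, 52, 101), (-17, 64, 110), (-20, 75, 120)]
205 [(-16, 11, 159), (24, -57, 8), (-2, 3, 100), (-2, 14, 96), (19, -2, 7), (17, 15, 8), (-7, 52, 102), (-10, 65, 111), (-13, 76, 120)]
215 [(-10, 10, 159), (36, -58, 7), (6, 4, 101), (6, 15, 97), (30, -2, 7), (29, 15, 6), (0, 53, 102), (-3, 65, 112), (-7, 76, 121)]
225 [(-3, 10, 160), (48, -58, 8), (14, 4, 102), (14, 15, 96), (41, -1, 8), (40, 16, 7), (8, 53, 103), (4, 66, 111), (0, 77, 120)]
235 [(3, 10, 158), (61, -58, 7), (23, 4, 101), (22, 15, 97), (54, -2, 6), (51, 16, 7), (15, 54, 104), (11, 66, 112), (7, 77, 121)]
245 [(9, 10, 160), (65, -48, 28), (65, -32, 22), (65, -17, 15), (65, 0, 10), (62, 17, 9), (23, 54, 103), (18, 67, 112), (13, 78, 122)]
```

View pics/w8b.png

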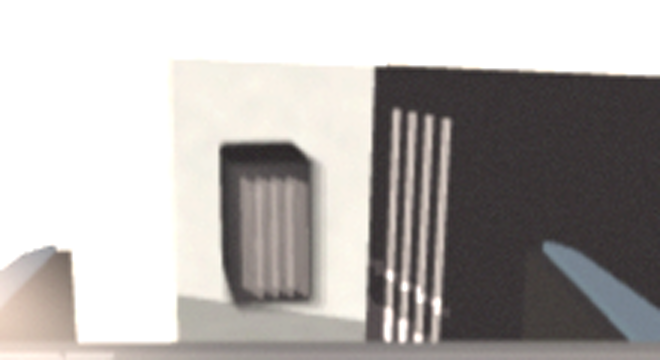

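The cartridge was caught mid-drop: standing on end, its upper end at z≈100, with nothing of it left on the lip. I'll hold and look again.

Call:
jog_arm:
  plan:
    - [[0,0,0],0,-1]
    - [[0,0,0],0,-1]
    - [[0,0,0],0,-1]
    - [[0,0,0],0,-1]

```text
time_s: 19.1
ee_pos: [586.7, 24.2, 159.2]
tcp_rot: [0.115, 0.979, -0.169, -0.019]
wrist_force: [3.0, -3.3, 4.1]
opening: 91.3
```

```bash
python3 wd.py w9
```

```text
165 [(-39, 12, 159), (-23, -57, 7), (-24, -38, 7), (-25, -21, 6), (-25, -3, 7), (-26, 14, 8), (-36, 51, 101), (-37, 63, 111), (-39, 74, 118)]
175 [(-34, 11, 159), (-12, -57, 7), (-13, -38, 8), (-14, -20, 8), (-15, -3, 8), (-16, 14, 9), (-29, 51, 101), (-31, 63, 110), (-32, 74, 119)]
185 [(-28, 11, 160), (0, -57, 7), (-1, -38, 8), (-3, -20, 7), (-4, -2, 8), (-5, 14, 7), (-22, 51, 101), (-24, 64, 111), (-26, 75, 120)]
195 [(-22, 11, 159), (12, -58, 7), (10, -38, 9), (9, -20, 6), (7, -2, 8), (6, 15, 8), (-14, 51, 99), (-17, 64, 111), (-20, 75, 120)]
205 [(-16, 10, 159), (21, -52, 18), (22, -38, 8), (20, -20, 7), (19, -2, 7), (17, 15, 7), (-7, 52, 102), (-10, 65, 111), (-13, 76, 119)]
215 [(-10, 11, 160), (30, -48, 27), (34, -38, 8), (32, -19, 8), (30, -2, 7), (28, 15, 8), (0, 53, 103), (-4, 65, 113), (-7, 76, 121)]
225 [(-3, 10, 159), (48, -58, 8), (46, -38, 8), (44, -20, 7), (41, -2, 8), (39, 16, 9), (8, 53, 102), (4, 66, 111), (0, 77, 120)]
235 [(3, 10, 160), (61, -59, 7), (58, -39, 7), (56, -20, 7), (53, -1, 8), (51, 16, 8), (15, 54, 103), (11, 66, 112), (7, 77, 121)]
245 [(9, 10, 160), (64, -48, 29), (65, -32, 22), (65, -17, 15), (65, -1, 9), (63, 17, 8), (23, 54, 103), (18, 66, 112), (14, 78, 121)]
```

View pics/w9.png

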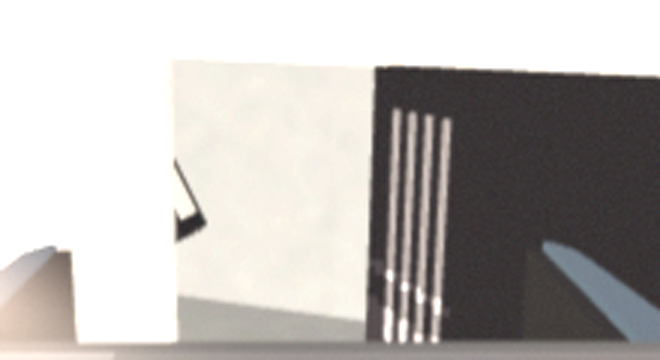

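The cartridge is lying flat on the box floor, label up, visible under the lip at crop (190,205). I'll withdraw gently along the finger axis so the flap closes.

Call:
jog_arm:
  plan:
    - [[0,0,-0.7],0,-1]
    - [[0,0,-0.7],0,-1]
    - [[0,0,-0.7],0,-1]
    - [[0,0,-0.7],0,-1]
    - [[0,0,-0.8],0,-1]
    - [[0,0,-1.5],0,-1]
    - [[0,0,-4],0,-1]
    - [[0,0,-6],0,-1]
    - [[0,-2,-6],0,-1]
    - [[0,-2,-5],0,-1]
    - [[0,0,0],0,-1]
    - [[0,0,0],0,-1]

```text
time_s: 20.65
ee_pos: [597.1, 72.8, 417.3]
tcp_rot: [0.115, 0.979, -0.168, -0.019]
wrist_force: [-0.4, -0.7, 0.3]
opening: 91.3
```

```bash
python3 cart.py scene top; ls pics | tail -30
```

```text
20.65 Ain [  7.3 135.  391.8] Aout [  7.1 147.7 387.3] Bin [  8.5  49.2 422.2] Bout [  8.7  36.5 426.7] body [  6.2 202.4 451.7] F [-0.4 -0.7  0.3]
yaw off -0.84 xtool z -0.002 1cm up in tool: [-0.002 -0.334 -0.943] 1cm +yb: [-0.015  0.942 -0.334] 1cm +xb [-1.    -0.014  0.007]
scene 0 
pts below deck in mouth 19
top 0 
pts below deck in mouth 72
c_scene_15.45.png
c_scene_20.65.png
c_top_15.45.png
c_top_20.65.png
chk.png
crop.png
s3.png
s4.png
s5.png
s6.png
s7.png
s8.png
scene0.npy
scene0.png
scene1.png
scene2.png
top0.npy
top0.png
w8.png
w8b.png
w9.png
wrist0.npy
wrist0.png
wrist1.png
```

```bash
python3 - <<'E'
import cv2,numpy as np
a=cv2.imread("pics/scene0.png");b=cv2.imread("pics/c_scene_20.65.png")
cv2.imwrite("pics/cmp.png",cv2.resize(np.hstack([a[120:350,110:400],b[120:350,110:400]]),None,fx=1.37,fy=1.37))
from scipy.ndimage import label
d=(cv2.absdiff(a,b).max(2)>50)
# bystander regions edge shift
for n,(x0,y0,x1,y1) in dict(carton=(190,245,250,325),cup=(192,165,245,245),stapler=(332,200,375,272)).items():
    ga=cv2.Canny(a[y0:y1,x0:x1],60,150).astype(np.float32);gb=cv2.Canny(b[y0:y1,x0:x1],60,150).astype(np.float32)
    print(n,cv2.phaseCorrelate(ga,gb),d[y0:y1,x0:x1].mean().round(3))
E
```

```text
carton ((0.03958871739977354, -0.07301116774942074), 0.9064246875047683) 0.0
cup ((0.140524714094159, 0.04100790822270284), 0.9935130155196896) 0.0
stapler ((0.6597010969451702, 0.06707682905812362), 0.7007259675014166) 0.028
```

View pics/cmp.png

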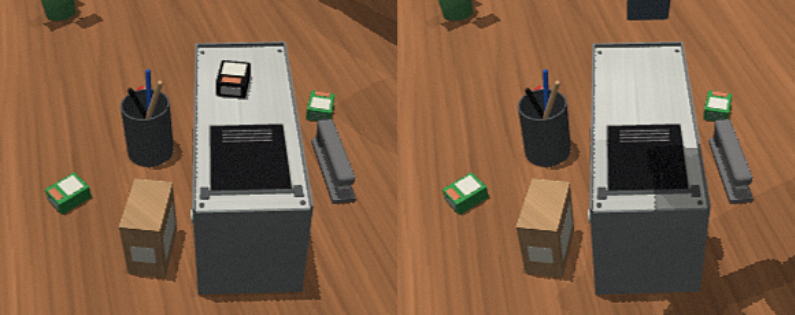

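The after-picture shows the flap closed and flush, the ledge empty, and the carton, pen cup and stapler where they were. The gripper is more than 220 mm above the box. Handing in.

```bash
python3 -c "
from cell import r
print(r.sign_off())"
```

```text
the job is handed in; nothing more can be done
None
```

The spent cartridge is in the return box, the flap is closed again, and the job was handed in at about 21 s of the 51 s allowed.

- **Tilting the tool:** The move rows can't tilt the tool, so both fingertips sat at the same height. I drove the arm against its inner reach limit until the wrist tilted about 20°, putting one finger about 35 mm lower than the other. That took the arm well inside the stated 425 mm tool-down reach. I saw no contact force there, but did not check clearance to the base any other way.
- **Nudge on the ledge:** I first pushed the cartridge about 30 mm forward with the lower finger. It stayed on the ledge, 20 mm short of the lip.
- **The drop:** The lower finger pressed the flap down and held it open while the other finger pushed the cartridge over the lip. It was not gripped or lifted.

**Last checks**
- **Cartridge:** before the flap closed, the wrist camera showed it lying on the box floor, label up. Nothing was left on the ledge afterwards.
- **Flap:** it looks closed and flush in the scene picture. The depth test still counted 19 points (scene) and 72 points (top) below deck in the mouth. I put these down to depth noise, because the scene camera gave 28 such points while the flap was closed and untouched. The top camera gave 20 then, so its 72 is higher and I did not look into it.
- **Carton and pen cup:** shift of 0.15 px or less.
- **Stapler:** 0.66 px with a weaker match. The arm's shadow lay across it, and it looks unmoved by eye.
- **Forces:** wrist-force readings at the end of each move stayed at about 6 N or less.

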